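Dock the coil tray and hold a field probe over the coil

TASK

Slide the metal tray with its coil fully home into the slotted test dock, without spilling the coil. Then take the yellow-handled field probe by its handle, carry it over the key shelf without bumping it, and finish still holding the probe upright and still above the coil: centred on it, its flat head parallel with the coil's long side, hovering about 10 mm above the coil without touching it. The probe must never touch the coil, tray or dock; leave the tube, insulator, microphone head and plug where they stand.

Things in the scene. Friction and masses are not known exactly. Their poses are not given: they have to be found in the camera images.
- dock: Grey and blue dock fixed to the desk: channel along its y, mouth at +y, no floor, 40 mm high. Origin: on the desk, mid channel. Stop face at y = -55 mm, inner walls x = +-47.5 mm (y -65 to 45), flared lead-in to y = 66 mm (125 mm wide there, 26 mm high). Lips 28 to 35 mm above the desk leave an 81 mm gap open to above. A tray fully home has its origin at dock x = 0, y = 0, at the same yaw.
- tray: Loose aluminium tray lying before the dock's mouth, 90 (x) by 110 mm (y), rim 22 mm high, floor 4 mm, walls 3 mm, about 0.35 kg; its -y end enters first. Origin: centre of its underside. Upright orange pull tab at its +y end: 32 mm wide (x), 12 mm thick (y), centred at x = 0, y = +46 mm, top 70 mm above the desk. It slides on the desk and stays where left.
- coil: Loose copper-wound coil standing in the tray, 56 mm long (x) by 26 mm wide (y), flat top of its white cheeks 28 mm above its origin, about 0.12 kg. Origin: centre of its underside, resting on the tray's floor (4 mm above the desk); z up, x along the winding. Turned half round it is the same.
- probe: Loose near-field probe, 121 mm tall, about 0.1 kg, standing on its flat sensing head. Origin: centre of the head's underside, z up. Blue head with copper band 50 mm (x) by 26 mm (y), 14 mm high; thin steel neck to 45 mm; yellow box handle 24 mm (x) by 18 mm (y) from 45 to 111 mm; brass stub on top to 121 mm. Turned half round it is the same.
- keyshelf: Walnut shelf fixed to the desk between probe and dock, 240 mm (x) by 100 mm (y), board top 68 mm high; on it a brass straight key held by an iron C-clamp at its +x end (out to x = +145 mm). Highest point, the key's black knob: 113 mm above the desk. Origin: on the desk, under the middle of the board.
- tube: Bystander: glass vacuum tube with silver top, standing on a black base, 32 mm across, 63 mm tall. Origin: centre of its underside.
- insulator: Bystander: grey ceramic egg insulator standing on end, 40 mm across, 52 mm tall. Origin: centre of its underside.
- mic: Bystander: chrome microphone head, 57 mm across, 58 mm tall. Origin: centre of its underside.
- plug: Bystander: nickel antenna plug standing upright, 20 mm across, 41 mm tall. Origin: centre of its underside.
Mind the look-alikes: they are no part of the job. Of the things that look like the tray, take the one that is farthest to the robot's left at the start.

How it is judged:
On the way, in this order (a step that is already met when the one before it is completed fails the run):
1. the tray is fully home in the dock with the coil standing in it (x of tray in the frame of dock between -0.005 and 0.005 m and y of tray in the frame of dock below 0.004 m and z of tray in the frame of dock between -0.004 and 0.006 m and angle between the y axis of tray and the y axis of dock, either way round below 0.06 rad and x of coil in the frame of tray between -0.04 and 0.04 m and y of coil in the frame of tray between -0.05 and 0.04 m and z of coil in the frame of tray between 0 and 0.01 m and angle between coil's own z axis and vertical below 0.1 rad), for 0.2 s.
2. the probe passes over the key shelf, clear of it (x of probe in the frame of keyshelf between -0.18 and 0.18 m and y of probe in the frame of keyshelf between -0.05 and 0.05 m and z of probe in the frame of keyshelf above 0.07 m), for 0.05 s.
At the end, for the whole second after the job is handed in: Tray home (4 mm from stop, 5 mm sideways, 0.06 rad), coil standing in it; fingers hold the probe still, upright within 0.14 rad, centred over the coil within 9 mm along and 7 mm across, parallel within 0.18 rad, underside 3 to 18 mm above the coil top, touching neither coil, tray nor dock (all of step 1 and x of probe in the frame of coil between -0.009 and 0.009 m and y of probe in the frame of coil between -0.007 and 0.007 m and z of probe in the frame of coil between 0.031 and 0.046 m and angle between probe's own z axis and vertical below 0.14 rad and angle between the x axis of probe and the x axis of coil, either way round below 0.18 rad and linear speed of probe below 0.02 m/s and contact force between the fingers and probe above 0.5 N and contact force between probe and coil below 0.1 N and contact force between probe and tray below 0.1 N and contact force between probe and dock below 0.1 N); the arm keeps its last pose, push and grip.
It fails at once if the probe touches the coil, tray or dock (contact force between probe and coil above 0.3 N or contact force between probe and tray above 0.3 N or contact force between probe and dock above 0.3 N).
It fails at once if the key shelf, key or clamp is bumped (contact force between keyshelf and anything else above 2 N).
It fails at once if a bystander is moved by more than 20 mm or knocked over (distance of any of tube, insulator, mic, plug from where it was at the start of the episode above 0.02 m or angle between any of tube, insulator, mic, plug's own z axis and vertical above 0.5 rad).
It also fails if it takes over 62 s, if anything falls off the work surface, if the arm or the gripper's body presses on something with over 40 N, if the wrist force passes 120 N, or if a joint passes its speed limit or range.

ROBOT

A 7-joint arm with a two-finger parallel gripper is mounted at the origin on the work surface. World frame = base frame: x ahead of the robot, y to its left, z up, the work surface at z = 0. Lengths are in m, angles in rad, forces in N, time in s.
With the tool pointing down it reaches from about 0.425 to 0.925 m from the base axis. Payload 6.8 kg.
Tool frame: the origin (TCP) lies midway between the tips of the shut fingers; the grasp point (between the pads) lies 19 mm behind it; x points along the fingers, y is the direction in which the jaws open and shut, and the axes are right-handed (so a half turn about x gives the same grasp; the last joint's range is limited). The gripper opens to 85 mm and grips with 20 to 120 N. Pads are 22 mm wide; open, the fingers measure 114 mm over their backs; the gripper's body (76 mm by 85 mm) begins 54 mm behind the grasp point. The pads swing forward as they close: fully open they stand 13 mm farther back than shut.
Start: joints at [1.112, 0.477, 0.022, 1.555, -0.011, 1.109, -0.083], TCP at [0.232, -0.634, 0.231] pointing down, gripper open.
Joint ranges: [-2.96, 2.96], [-0.34, 2.1], [-1.41, 1.46], [0.24, 2.44], [-1.37, 4.51], [0.17, 1.92], [-2.96, 2.96]. Speed limits (rad/s): [2.39, 2.39, 3.14, 3.14, 3.14, 3.14, 3.14].

INTERFACE

Orientations are given as a rotation vector (axis times angle).
In Python, from bench import r, viewer, nets gives the robot as it stands.
- The arm moves only by the shell command python3 -m pendant 'ROWS' [FORCE]. ROWS is JSON, one flat list of numbers, 5 for each row, row after row: the finger opening in mm, from 0 to 85.4, then the shift along the tool's x, y, z in mm, then the turn about the tool's x in rad. A call has 1 to 20 rows; each row shifts and turns the commanded pose from where the row before left it, along the tool's axes as they then stand; what a row does not reach is not made up. A row lasts 1/8 s, in which the tool goes at most 62.5 mm and 10.7 degrees, less where a joint would pass 70% of its speed; a pose out of reach is approached as far as the arm can. A call with a gripper value outside its range is refused whole. The fingers move at their own pace and stop on an object; FORCE is the grip in N (left out, the last holds). Time passes only in rows, so rows that do not move let the fingers close. It gives the time, the measured TCP pose, the force and the opening at its end, in the units of the state.
- r.get_obs(): the state, without advancing time (a new reading comes with each control period).
- viewer.grab_frame(name): name is "scene" or "top" or "wrist"; returns (picture, depth): 400x640x3 uint8, red, green, blue; 400x640 float32, m along the optical axis (not along the pixel's ray), 0 where there is no reading.
- viewer.calibration(name): a dict with "mtx" (3x3 intrinsics, pixels), "world_to_cam" (4x4, takes a point from world to camera coordinates). Camera axes: x right, y up, looking along -z (the intrinsics and any distortion apply to the point x, -y, -z); pixel columns grow to the right and rows downward; lengths in m; the calibration is good to about 2 mm. A picture is of the moment at which its call begins: read the wrist's pose just before it. calibration takes no time and is no camera call; for the wrist camera it gives the pose at the moment of the call.
- r.hand_in(): hands the job in, once; it reports no verdict.
Trained networks look in the newest picture that a camera, given by its name, has taken for a name from the list of things; names that differ only in an ending like _2 or _b are one class to them, and where a whole thing is asked for, a point or a joint stands for the part that bears it (a point fixed in the world has none). Each returns a list of dicts, best first, with "score" (0 to 1); they miss things now and then, are a little off and sometimes report something else, mostly with a low value. They report only what shows in the picture. A call takes as long as a camera call. They do not tell look-alikes from the thing itself.
- nets.look_for(name, camera): "location" ([x, y, z] in m, in world coordinates, good to about 4 mm: the middle of the surface that is visible of it).
- nets.silhouettes(name, camera): "mask" (400x640 bool, what is visible of it).
The state is a dict: "clock": time; "joints": joint angles; "qvel": joint speeds; "tau": joint torques, N m; "tcp_pos": TCP position; "orientation": TCP orientation; "contact_force": force on the tool from outside, world axes, zero at the start; "moment": the same for the moment, N m; "grip_width": finger opening in m.
Only numpy, scipy, OpenCV 4.12 (cv2) and the standard library are available. Lean on these libraries where they do the work, as an engineer would, in place of code of your own. Each camera call takes 0.05 s, during which the arm holds its last target. There are 200 camera calls.

## Working session

There is one attempt and no reset: what is moved stays moved. The work goes in short steps, Python scripts to look and compute and a shell command to move; the robot and the scene stay as the last step left them, time stands still between calls to the robot, and variables do not carry over. Pictures are saved under pics/ and viewed, about 8 in all and at most 12, crops included, and the job is handed in when it is done.

```bash
ls; mkdir -p pics; cat > h.py <<'E'
import numpy as np, cv2
from bench import r, viewer, nets
from scipy.spatial.transform import Rotation as R
def save(n,p,s=None):
    cv2.imwrite('pics/'+n+'.png', cv2.cvtColor(p,cv2.COLOR_RGB2BGR))
def cloud(name,depth,cal):
    K=np.array(cal['mtx']);T=np.linalg.inv(np.array(cal['world_to_cam']))
    v,u=np.mgrid[0:400,0:640]
    x=(u-K[0,2])/K[0,0]*depth; y=(v-K[1,2])/K[1,1]*depth
    P=np.stack([x,-y,-depth,np.ones_like(depth)],-1)@T.T
    P=P[...,:3].copy(); P[depth<=0]=np.nan
    return P
def grab(name):
    cal=viewer.calibration(name)
    p,d=viewer.grab_frame(name)
    return p,d,cloud(name,d,cal),cal
E
python3 - <<'E'
from h import *
o=r.get_obs();print(o)
for n in('top','scene'):
    p,d,P,cal=grab(n);save(n,p);print({k:np.round(v,3).tolist() if not isinstance(v,str) else v for k,v in cal.items()})
    np.savez('pics/%s.npz'%n,p=p,P=P,d=d)
    for k in 'dock tray coil probe keyshelf tube insulator mic plug'.split():
        print(n,k,[(round(a['score'],2),np.round(a['location'],3).tolist()) for a in nets.look_for(k,n)])
E
```

```text
pics
{'clock': 0.0, 'joints': array([ 1.11192326,  0.47777068,  0.02232977,  1.55648879, -0.01152565,
        1.10929676, -0.08309535]), 'qvel': array([-0.00131646, -0.00037115,  0.00064871, -0.0012034 ,  0.00055158,
       -0.00016927,  0.00019848]), 'tau': array([ 3.31865604e-04, -5.96441960e+01,  1.60829745e+00, -2.81195372e+01,
        1.25467975e-02,  9.21240920e-03, -1.95803676e-05]), 'tcp_pos': array([ 0.23173331, -0.63332456,  0.23032949]), 'orientation': array([ 2.0309052 ,  0.36183546, -2.03178566]), 'contact_force': array([ 0.08802458, -0.33352144, -0.12285594]), 'moment': array([-0.02617921,  0.01947424,  0.05864576]), 'grip_width': 0.0853095128921562}
{'mtx': [[368.384, 0.0, 323.287], [0.0, 368.384, 199.832], [0.0, 0.0, 1.0]], 'world_to_cam': [[0.023, -0.999, -0.027, -0.071], [0.999, 0.021, 0.044, -0.539], [-0.044, -0.028, 0.999, -0.829], [0.0, 0.0, 0.0, 1.0]]}
top dock [(0.6, [0.48, 0.084, 0.036])]
top tray [(0.77, [0.84, 0.179, 0.004]), (0.66, [0.661, 0.208, 0.004]), (0.61, [0.473, 0.299, 0.007])]
top coil [(0.73, [0.478, 0.261, 0.031])]
top probe [(0.61, [0.576, -0.29
[... 284 characters left out ...]
], [0.0, 0.0, 1.0]], 'world_to_cam': [[0.843, 0.538, 0.001, -0.435], [-0.3, 0.469, 0.831, 0.179], [0.446, -0.701, 0.557, -1.678], [0.0, 0.0, 0.0, 1.0]]}
scene dock [(0.64, [0.507, 0.077, 0.022])]
scene tray [(0.94, [0.481, 0.29, 0.015]), (0.89, [0.662, 0.188, 0.011]), (0.61, [0.27, 0.226, 0.008])]
scene coil [(0.7, [0.479, 0.267, 0.024]), (0.33, [0.555, -0.099, 0.066])]
scene probe [(0.87, [0.58, -0.3, 0.053]), (0.49, [0.554, -0.098, 0.07])]
scene keyshelf [(0.64, [0.553, -0.102, 0.068])]
scene tube [(0.64, [0.725, 0.078, 0.033])]
scene insulator [(0.5, [0.692, -0.237, 0.038]), (0.25, [0.51, 0.075, 0.024])]
scene mic [(0.65, [0.695, -0.435, 0.043])]
scene plug [(0.66, [0.406, -0.24, 0.018])]
```

View both.

View pics/top.png

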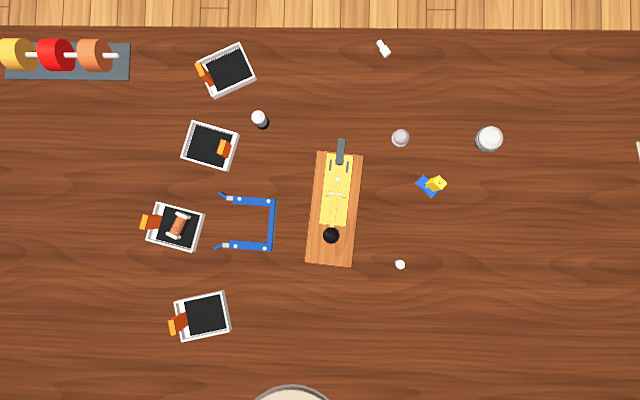

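View pics/scene.png

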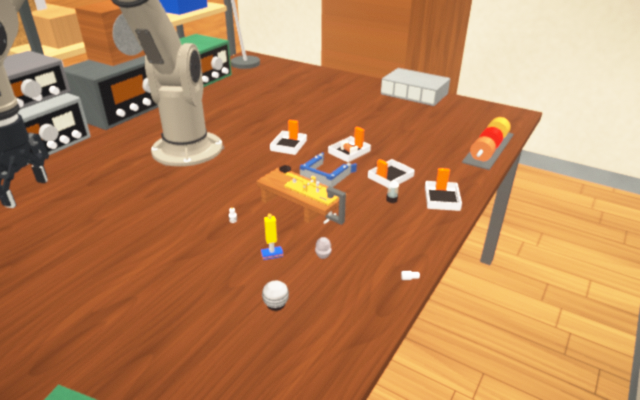

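The top picture shows four tray-like things: (228,70), (210,146), (175,227), (202,316). The one at (175,227) is farthest left (+y is image-left), it holds the coil and it lies before the dock's mouth, so it is the one meant. I'll confirm it in a crop and measure.

```bash
cat > m.py <<'E'
from h import *
def rect(pts):
    (c,s,a)=cv2.minAreaRect((pts[:,:2]*1000).astype(np.float32)); return np.round(c,1),np.round(s,1),round(a,1)
def meas(p,P,out=True):
    hsv=cv2.cvtColor(p,cv2.COLOR_RGB2HSV);H,S,V=[hsv[...,i].astype(int) for i in range(3)]
    x,y,z=P[...,0],P[...,1],P[...,2]
    def sel(m): 
        q=P[m&np.isfinite(z)]; return q
    box=lambda x0,x1,y0,y1:(x>x0)&(x<x1)&(y>y0)&(y<y1)
    res={}
    blue=(H>100)&(H<125)&(S>120)
    res['dockblue']=sel(blue&box(.38,.6,-.02,.21)&(z>.02))
    res['traywhite']=sel((S<60)&(V>120)&box(.38,.58,.19,.40)&(z>.014)&(z<.03))
    res['trayall']=sel(box(.38,.58,.19,.40)&(z>.014)&(z<.035))
    res['tab']=sel((H<20)&(S>180)&box(.38,.58,.25,.42)&(z>.06))
    res['coil']=sel(box(.42,.53,.21,.32)&(z>.026)&(z<.045)&(S<110)&(V>150))
    res['probehead']=sel(blue&box(.5,.7,-.4,-.2))
    res['handle']=sel((H>20)&(H<35)&(S>150)&box(.5,.7,-.4,-.2)&(z>.09))
    res['shelf']=sel(box(.3,.75,-.2,.0)&(z>.055)&(z<.085))
    res['knob']=sel(box(.3,.75,-.2,.0)&(z>.095))
    for k,q in res.items():
        if len(q)>4: print(k,len(q),rect(q),'med',np.round(np.median(q,0)*1000,1),'z5-95',np.round(np.percentile(q[:,2],[5,95])*1000,1))
    return res
E
python3 - <<'E'
from m import *
f=np.load('pics/top.npz');meas(f['p'],f['P']);save('crop1',cv2.resize(f['p'][170:270,130:290],None,fx=5,fy=5,interpolation=cv2.INTER_CUBIC))
f=np.load('pics/scene.npz');print('scene');meas(f['p'],f['P'])
P=np.load('pics/top.npz')['P'];print('desk z',np.nanmedian(P[250:300,300:500,2]))
E
```

```text
dockblue 798 (array([484.3, 114.8]), array([130.7, 128.7]), 86.6) med [483.2  87.7  36.2] z5-95 [28.1 41.9]
traywhite 367 (array([472.6, 278. ]), array([112.4,  90.2]), 76.5) med [462.5 266.3  21.6] z5-95 [15.  25.2]
trayall 690 (array([472.6, 278. ]), array([112.4,  90.2]), 76.5) med [474.3 268.7  23.5] z5-95 [15.6 32.8]
tab 53 (array([483.5, 322.9]), array([14.1, 32.3]), 75.5) med [484.1 318.6  67.8] z5-95 [61.3 71.3]
coil 83 (array([471.5, 270.8]), array([26.2, 85.3]), 65.9) med [493.9 267.5  32. ] z5-95 [27.1 35.1]
probehead 164 (array([ 575.5, -294.5]), array([51.5, 25.4]), 45.7) med [ 576.2 -286.3   14.1] z5-95 [10.4 16.3]
handle 76 (array([ 576.8, -294. ]), array([23.9, 18.5]), 47.3) med [ 575.9 -290.1  109.5] z5-95 [ 93.1 112.6]
shelf 4656 (array([521.5, -83.7]), array([100.1, 240.3]), 84.9) med [518.9 -82.2  69.4] z5-95 [66.5 77.9]
knob 631 (array([556.6, -86.5]), array([ 43.2, 214.6]), 88.7) med [548.2 -87.  102.7] z5-95 [ 95.5 113.9]
scene
dockblue 190 (array([489.4, 110.7]), array([126.6, 124.4]), 88.8) med [483.7  82.1  36.3] z5-95 [27.9 41.7]
traywhite 233 (array([471. 
[... 155 characters left out ...]
.9 267.3  21.7] z5-95 [15.  32.4]
tab 39 (array([482.5, 320.2]), array([14.5, 32.3]), 82.0) med [486.1 318.9  67.7] z5-95 [60.6 71.8]
coil 49 (array([479.7, 266.5]), array([95.1, 70.3]), 77.6) med [488.2 264.7  30.4] z5-95 [26.6 35. ]
probehead 113 (array([ 571.6, -288.9]), array([47. , 46.2]), 40.5) med [ 578.7 -297.4   14.2] z5-95 [11.7 16.5]
handle 129 (array([ 576.8, -296.1]), array([24.6, 19.1]), 43.1) med [ 579.  -299.1  107.2] z5-95 [ 91.8 119.9]
shelf 1722 (array([531.5, -85.9]), array([107.5, 266.6]), 84.3) med [ 535.3 -109.7   69.1] z5-95 [58.2 78.5]
knob 302 (array([557.2, -86.4]), array([211.2,  47.9]), 2.7) med [553.9 -90.9 101.5] z5-95 [ 95.4 113. ]
desk z 0.0007923134293705281
```

View pics/crop1.png

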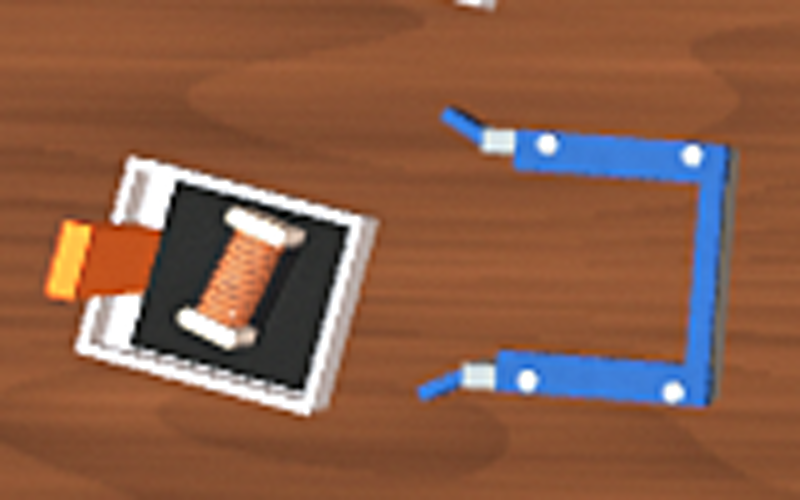

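The crop confirms it: the tray with the coil (crop centre 225,285), tab pointing away from the dock, dock mouth facing it. Now I'll refine the dock and coil fits and work out the tool axes.

```bash
cat >> h.py <<'E'
def yawof(Rm): # jaw axis (tool y) heading in world, deg
    return np.degrees(np.arctan2(Rm[1,1],Rm[0,1]))
def delta(target,jaw=None):
    o=r.get_obs();M=R.from_rotvec(o['orientation']).as_matrix()
    print('t',round(o['clock'],2),'tcp',np.round(o['tcp_pos']*1000,1),'jaw deg',round(yawof(M),2),'x',np.round(M[:,0],3),'y',np.round(M[:,1],3),'z',np.round(M[:,2],3),'F',np.round(o['contact_force'],1),'w',round(o['grip_width']*1000,1),'j7',round(o['joints'][6],2))
    if target is not None: print('tool shift mm',np.round(M.T@(np.array(target)-o['tcp_pos'])*1000,1))
    if jaw is not None:
        d=(jaw-yawof(M)+90)%180-90; print('turn about tool x rad',round(-np.radians(d),4))
E
python3 - <<'E'
from m import *
f=np.load('pics/top.npz');P=f['P'];p=f['p']
hsv=cv2.cvtColor(p,cv2.COLOR_RGB2HSV)
q=P[(hsv[...,0]>100)&(hsv[...,0]<125)&(hsv[...,1]>120)&np.isfinite(P[...,2])]
q=q[(q[:,0]>.38)&(q[:,0]<.6)&(q[:,1]>-.02)&(q[:,1]<.21)&(q[:,2]>.028)]
best=None
for a in np.radians(np.arange(-8,1,.25)):
    R2=np.array([[np.cos(a),np.sin(a)],[-np.sin(a),np.cos(a)]]);s=(q[:,:2]*1000)@R2.T
    h=np.histogram(s[:,1],np.arange(-500,500,1))[0];h2=np.histogram(s[:,0],np.arange(0,1000,1))[0]
    sc=(h**2).sum()+(h2**2).sum()
    if best is None or sc>best[0]: best=(sc,a)
a=best[1]
for a in (a,np.radians(-3.4)):
    R2=np.array([[np.cos(a),np.sin(a)],[-np.sin(a),np.cos(a)]]);s=(q[:,:2]*1000)@R2.T
    ymin=s[:,1].min();rl=s[(s[:,1]>ymin+30)&(s[:,1]<ymin+100)]
    m=np.median(s[:,0]);l=rl[rl[:,0]<m,0];u=rl[rl[:,0]>m,0]
    pc=np.percentile
    bk=s[abs(s[:,0]-m)<30,1]
    print('yaw',np.degrees(a),'rails',pc(l,[2,50,98]),pc(u,[2,50,98]),'back',pc(bk,[2,50,98]))
    cx=(pc(l,98)+pc(u,2))/2; 
    print('origin guess (back inner=-55)',np.round(R2.T@[cx,pc(bk,98)+55],1),R2.T@[(np.median(l)+np.median(u))/2,pc(bk,2)+65])
delta([.4835,.323,.20],-13.5+90)
E
```

```text
yaw 0.7500000000000001 rails [428.1854751  437.09887822 445.60380874] [527.60478151 534.46579022 545.14779414] back [43.05023877 47.90495919 54.01550388]
origin guess (back inner=-55) [485.1 115.4] [484.32638214 114.39967613]
yaw -3.4 rails [420.64608515 429.21634171 436.73040628] [518.83818226 526.56113218 534.74681396] back [78.41211328 83.1028437  88.16099694]
origin guess (back inner=-55) [485.4 114.6] [485.5528229  114.81783532]
t 1.0 tcp [ 232.  -633.9  231.3] jaw deg -69.9 x [ 0. -0. -1.] y [ 0.344 -0.939  0.   ] z [-0.939 -0.344 -0.   ] F [-0.1 -0.   0.2] w 85.3 j7 -0.08
tool shift mm [  31.3 -812.2 -565.1]
turn about tool x rad 0.5864
```

```bash
python3 -m pendant '[85,0,-26,-47,0, 85,0,-26,-47,0, 85,0,-26,-47,0, 85,0,-26,-47,0, 85,0,-26,-47,0, 85,0,-26,-47,0, 85,0,-26,-47,0, 85,0,-48.6,-17.8,0, 85,0,-48.6,-17.8,0, 85,0,-48.6,-17.8,0, 85,0,-48.6,-17.8,0, 85,0,-48.6,-17.8,0, 85,0,-48.6,-17.8,0, 85,0,-48.6,-17.8,0, 85,0,-48.6,-17.8,0, 85,0,-48.6,-17.8,0, 85,0,-48.6,-17.8,0, 85,0,-48.6,-17.8,0, 85,0,-48.6,-17.8,0, 85,0,-48.6,-17.8,0]' 40; python3 -c "
from h import *
delta([.4835,.323,.20],76.5)"
```

```text
clock: 3.5
tcp_pos: [0.4787, 0.3244, 0.2315]
orientation: [2.032, 0.359, -2.03]
contact_force: [1.8, -0.7, -0.8]
grip_width: 0.085
t 3.5 tcp [478.7 324.4 231.5] jaw deg -69.93 x [ 0.001  0.    -1.   ] y [ 0.343 -0.939  0.   ] z [-0.939 -0.343 -0.001] F [ 1.8 -0.7 -0.8] w 85.0 j7 -2.09
tool shift mm [31.5  3.  -4. ]
turn about tool x rad 0.5859
```

```bash
python3 -m pendant '[85,0,3,-4,0, 85,0,0,0,0.15, 85,0,0,0,0.15, 85,0,0,0,0.15, 85,0,0,0,0.136, 85,0,0,0,0]'; python3 - <<'E'
from m import *
delta([.4835,.323,.042],76.5)
p,d,P,cal=grab('wrist');save('w1',p);meas(p,P)
p,d,P,cal=grab('top');print('top');meas(p,P)
E
```

```text
clock: 4.25
tcp_pos: [0.4837, 0.3205, 0.2314]
orientation: [-2.097, 0.248, 2.097]
contact_force: [-0.1, -0.0, 0.7]
grip_width: 0.085
t 4.25 tcp [483.7 320.5 231.4] jaw deg -103.47 x [ 0.    -0.001 -1.   ] y [-0.233 -0.973  0.001] z [-0.973  0.233 -0.   ] F [-0.1 -0.   0.7] w 85.0 j7 -2.63
tool shift mm [189.4  -2.4   0.9]
turn about tool x rad 0.0006
dockblue 4670 (array([485. , 115.7]), array([133.2, 130. ]), 86.8) med [496.6  84.3  36. ] z5-95 [26.7 41.2]
traywhite 1557 (array([471.8, 278. ]), array([110.1,  90.8]), 76.5) med [466.4 266.7  22.2] z5-95 [16.  24.3]
trayall 2690 (array([471.8, 278. ]), array([110.1,  90.8]), 76.5) med [475.2 269.4  23.2] z5-95 [16.8 32.7]
coil 681 (array([476. , 268.4]), array([26.3, 56.3]), 66.0) med [479.5 269.6  31.2] z5-95 [27.3 33.6]
top
dockblue 792 (array([484.5, 114.8]), array([130.5, 128.9]), 86.9) med [483.1  87.5  36.2] z5-95 [28.3 41.8]
traywhite 366 (array([472.5, 278.1]), array([111.5,  90.4]), 76.6) med [462.4 265.9  21.6] z5-95 [14.7 24.8]
trayall 700 (array([472.5, 278.1]), array([111.5,  90.4]), 76.6) med [474.4 268.6  23.1] z5-95 [15.2 33. ]
tab 51 (array([483.2, 322.7]), array([13.4, 32.1]), 80.8) med [484.  318.9  67.5] z5-95 [61.7 71.7]
coil 83 (array([465.5, 269.7]), array([40.9, 83.3]), 84.8) med [491.7 267.5  32. ] z5-95 [27.4 34.6]
probehead 162 (array([ 575.4, -294.7]), array([52.1, 25.5]), 47.7) med [ 577.3 -286.5   14.4] z5-95 [10.1 16.6]
handle 77 (array([ 577., -294.]), array([24.1, 18.3]), 47.0) med [ 576.2 -290.6  109.2] z5-95 [ 92.5 113. ]
shelf 4651 (array([521. , -83.7]), array([100. , 240.2]), 84.8) med [519.  -82.3  69.3] z5-95 [66.5 77.9]
knob 638 (array([556.8, -86.6]), array([ 43.2, 214.9]), 88.7) med [546.9 -86.8 102.9] z5-95 [ 95.4 113.4]
```

View pics/w1.png

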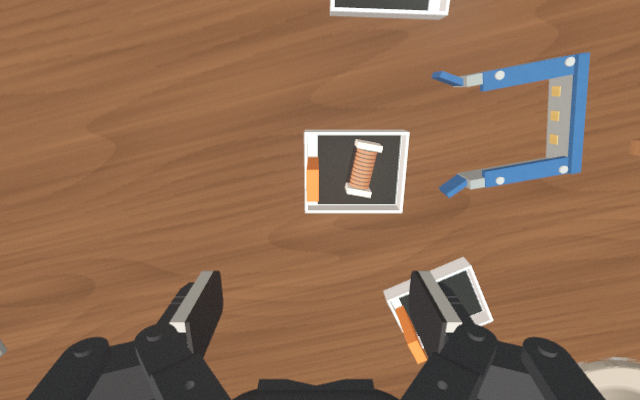

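```bash
python3 -m pendant '[60,40,-2.2,0.7,0, 60,50,0,0,0, 60,50,0,0,0, 60,35,0,0,0, 60,14,0,0,0, 30,0,0,0,0, 5,0,0,0,0, 5,0,0,0,0, 5,0,0,0,0, 5,0,0,0,0, 5,0,0,0,0]' 60; python3 - <<'E'
from m import *
a=np.radians(-3.4);R2=np.array([[np.cos(a),-np.sin(a)],[np.sin(a),np.cos(a)]])
D=np.array([485.2,114.7]);t=D+R2@[0,46];print('tab home',t)
delta([t[0]/1e3,t[1]/1e3,.042],86.6)
E
```

```text
clock: 5.72
tcp_pos: [0.484, 0.3237, 0.044]
orientation: [-2.098, 0.247, 2.094]
contact_force: [-0.1, -2.2, 7.1]
grip_width: 0.0111
tab home [487.92809318 160.61903208]
t 5.72 tcp [484.  323.7  44. ] jaw deg -103.49 x [ 0.002  0.    -1.   ] y [-0.233 -0.972 -0.001] z [-0.972  0.233 -0.002] F [-0.1 -2.2  7.1] w 11.1 j7 -2.74
tool shift mm [  2.  157.7 -41.8]
turn about tool x rad -0.1762
```

```bash
python3 -m pendant '[5,-1.5,0,0,-0.02, 5,0,0,0,-0.04, 5,0,0,0,-0.05, 5,0,0,0,-0.046, 5,0,0,0,-0.02, 5,0,3,-2,0, 5,0,6,-4,0, 5,0,7,-4,0, 5,0,6,-3.5,0, 5,0,3,0,0, 5,0,0,0,0]'; python3 - <<'E'
from m import *
delta([.4879,.1606,.044],86.6)
for c in('wrist','top'):
  p,d,P,cal=grab(c);save('w2'+c,p);print(c);meas(p,P)
E
```

```text
clock: 7.1
tcp_pos: [0.4963, 0.2973, 0.0441]
orientation: [-2.192, 0.066, 2.189]
contact_force: [1.6, 2.1, 0.0]
grip_width: 0.011
t 7.1 tcp [496.3 297.3  44.1] jaw deg -93.46 x [ 0.001 -0.    -1.   ] y [-0.06  -0.998  0.   ] z [-0.998  0.06  -0.001] F [1.6 2.1 0. ] w 11.0 j7 -2.54
tool shift mm [1.000e-01 1.369e+02 2.000e-01]
turn about tool x rad -0.001
wrist
dockblue 3383 (array([488.6, 150.2]), array([131.4,  71.6]), 0.6) med [442.3 146.2  30.5] z5-95 [21.7 36.2]
traywhite 5945 (array([492.1, 250.3]), array([110.6,  90.8]), 86.5) med [518.3 223.8  22. ] z5-95 [14.9 26. ]
trayall 10552 (array([492.1, 250.3]), array([110.6,  90.8]), 86.5) med [507.4 240.8  23.1] z5-95 [15.5 32.7]
coil 2092 (array([503.5, 265.1]), array([74. , 56.9]), 76.1) med [509.5 243.4  31.8] z5-95 [27.2 33.4]
top
dockblue 794 (array([484.3, 114.8]), array([130.8, 128.7]), 86.5) med [483.2  87.5  36.3] z5-95 [28.3 41.8]
traywhite 338 (array([492.8, 250.9]), array([112.4,  89.9]), 86.5) med [489.6 235.4  21.9] z5-95 [15.4 25.6]
trayall 590 (array([492.8, 250.9]), array([112.4,  89.9]), 86.5) med [495.3 239.3  23.7] z5-95 [16.2 33. ]
tab 15 (array([493.7, 277.3]), array([32.6, 32.2]), 81.3) med [507.9 290.2  66.9] z5-95 [ 61.5 107.5]
coil 82 (array([502.9, 260.4]), array([63.8, 55.9]), 77.0) med [516.9 240.8  32.3] z5-95 [27.6 34.5]
probehead 164 (array([ 575.5, -294.8]), array([51.8, 25.6]), 47.2) med [ 576.4 -286.3   13.8] z5-95 [10.2 16.7]
handle 74 (array([ 576.8, -293.7]), array([24.2, 17.9]), 45.0) med [ 575.8 -290.3  109.4] z5-95 [ 93.  113.9]
shelf 4649 (array([521.2, -83.7]), array([100.1, 239.8]), 84.9) med [519.1 -82.2  69.4] z5-95 [66.5 77.8]
knob 638 (array([556.9, -86.5]), array([ 43.2, 215.2]), 88.7) med [546.9 -87.  102.7] z5-95 [ 95.5 113.9]
```

View pics/w2wrist.png

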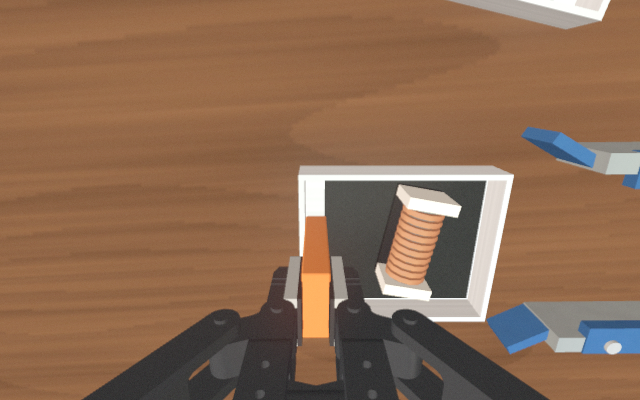

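The tray is held by its tab (318,280), straight in front of the mouth and about 0.6 mm off the centre line. Sliding in.

```bash
python3 -m pendant '[5,0,3,0,0, 5,0,6,0,0, 5,0,8,0,0, 5,0,8,0,0, 5,0,8,0,0, 5,0,8,0,0, 5,0,8,0,0, 5,0,8,0,0, 5,0,8,0,0, 5,0,8,0,0, 5,0,8,0,0, 5,0,8,0,0, 5,0,8,0,0, 5,0,8,0,0, 5,0,7,0,0, 5,0,6,0,0, 5,0,5,0,0, 5,0,4,0,0, 5,0,2,0,0, 5,0,0,0,0]'; python3 -c "
from h import *
delta([.4879,.1606,.044],86.6)"
```

```text
clock: 9.7
tcp_pos: [0.4874, 0.1693, 0.044]
orientation: [-2.191, 0.064, 2.191]
contact_force: [0.1, 3.8, 2.7]
grip_width: 0.011
t 9.7 tcp [487.4 169.3  44. ] jaw deg -93.39 x [ 0.  0. -1.] y [-0.059 -0.998 -0.   ] z [-0.998  0.059 -0.   ] F [0.1 3.8 2.7] w 11.0 j7 -2.36
tool shift mm [ 0.   8.6 -1. ]
turn about tool x rad 0.0002
```

```bash
python3 -m pendant '[5,0,2,0,0, 5,0,2,0,0, 5,0,2,0,0, 5,0,2,0,0, 5,0,1.5,0,0, 5,0,1,0,0, 5,0,1,0,0, 5,0,0,0,0]'; python3 -c "
from h import *
delta([.4879,.1606,.044],86.6)"
```

```text
clock: 10.7
tcp_pos: [0.4864, 0.1613, 0.0441]
orientation: [-2.192, 0.056, 2.191]
contact_force: [-1.5, 11.7, 2.1]
grip_width: 0.0107
t 10.7 tcp [486.4 161.3  44.1] jaw deg -93.19 x [ 0.001  0.004 -1.   ] y [-0.056 -0.998 -0.004] z [-0.998  0.056 -0.   ] F [-1.5 11.7  2.1] w 10.7 j7 -2.34
tool shift mm [ 0.1  0.6 -1.6]
turn about tool x rad 0.0037
```

```bash
python3 -m pendant '[5,0,1,0,0, 5,0,1,0,0, 5,0,0,0,0]'; python3 -c "
from h import *
delta([.4879,.1606,.044],86.6)"; python3 -m pendant '[5,0,-1.5,0,0, 5,0,-1.5,0,0, 20,0,0,0,0, 30,0,0,0,0, 36,0,0,0,0, 36,0,0,0,0, 36,-20,0,0,0, 36,-40,0,0,0, 36,-50,0,0,0, 36,-50,0,0,0, 36,-40,0,0,0, 36,0,0,0,0]'; python3 - <<'E'
from m import *
delta([.4879,.1606,.044],86.6)
a=np.radians(-3.4);Rd=np.array([[np.cos(a),-np.sin(a)],[np.sin(a),np.cos(a)]]);D=np.array([485.2,114.7])
p,d,P,cal=grab('wrist');save('w3',p)
np.savez('pics/w3.npz',p=p,P=P)
hsv=cv2.cvtColor(p,cv2.COLOR_RGB2HSV)
x,y,z=P[...,0],P[...,1],P[...,2]
b=(x>.42)&(x<.55)&(y>.03)&(y<.2)
for n,m in dict(coil=b&(z>.0285)&(z<.037)&(hsv[...,1]<90)&(hsv[...,2]>150),rim=b&(z>.016)&(z<.026)&(hsv[...,1]<40)&(hsv[...,2]>150),tab=b&(z>.065)&(z<.075)&(hsv[...,0]<20)&(hsv[...,1]>150)).items():
    q=P[m]; print(n,len(q),len(q) and rect(q)); 
    if len(q): s=(q[:,:2]*1000-D)@Rd; print('  in dock frame',np.percentile(s,[1,50,99],axis=0).round(1).tolist())
E
```

```text
clock: 11.08
tcp_pos: [0.4864, 0.1611, 0.0444]
orientation: [-2.192, 0.053, 2.189]
contact_force: [-1.1, 16.5, 1.5]
grip_width: 0.011
t 11.07 tcp [486.4 161.1  44.4] jaw deg -93.13 x [ 0.001  0.006 -1.   ] y [-0.055 -0.998 -0.007] z [-0.999  0.055 -0.001] F [-1.1 16.5  1.5] w 11.0 j7 -2.33
tool shift mm [ 0.4  0.4 -1.6]
turn about tool x rad 0.0048
clock: 12.58
tcp_pos: [0.4887, 0.1594, 0.2471]
orientation: [-2.197, 0.063, 2.183]
contact_force: [0.9, -0.3, -0.7]
grip_width: 0.0358
t 12.57 tcp [488.7 159.4 247.1] jaw deg -93.42 x [ 0.006  0.002 -1.   ] y [-0.06  -0.998 -0.002] z [-0.998  0.06  -0.006] F [ 0.9 -0.3 -0.7] w 35.8 j7 -2.18
tool shift mm [203.1  -0.7   2.2]
turn about tool x rad -0.0003
coil 815 (array([484.6, 109.1]), array([100.2, 116.5]), 87.2)
  in dock frame [[-57.4, -55.6], [12.2, -3.8], [57.6, 45.0]]
rim 740 (array([482. , 114.4]), array([110.4,  91.7]), 87.0)
  in dock frame [[-47.8, -55.8], [-1.8, -10.7], [42.1, 54.9]]
tab 355 (array([485.3, 160.1]), array([11.2, 32.2]), 86.4)
  in dock frame [[-17.4, 39.8], [-2.0, 45.9], [13.3, 50.9]]
```

View pics/w3.png

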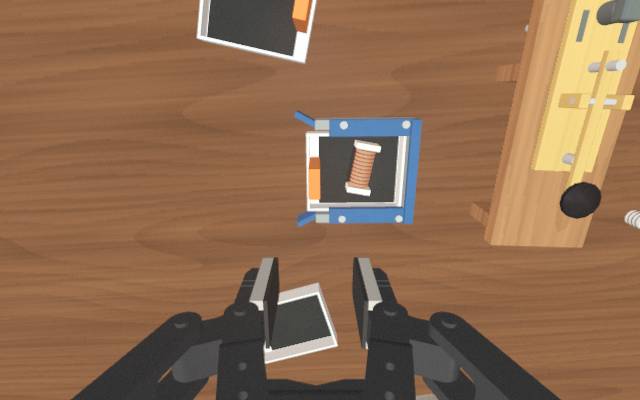

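The wrist picture shows the tray seated in the dock (blue frame 300–420, 115–222), its front rim at the back stop, and the coil standing in it at (362,168). The rim spans −55.8 to 54.9 mm in the dock frame and a push of 16 N didn't move it, so it is home. Next the probe.

```bash
python3 -m pendant '[60,0,44.7,-11.5,0, 60,0,44.7,-11.5,0, 60,0,44.7,-11.5,0, 60,0,44.7,-11.5,0, 60,0,44.7,-11.5,0, 60,0,44.7,-11.5,0, 60,0,44.7,-11.5,0, 60,0,44.7,-11.5,0, 60,0,44.7,-11.5,0, 60,0,44.7,-11.5,0, 60,0,0,0,-0.145, 60,0,0,0,-0.145, 60,0,0,0,-0.145, 60,0,0,0,-0.145, 60,0,0,0,-0.145, 60,0,0,0,-0.145, 60,0,0,0,0]'; python3 - <<'E'
from m import *
delta([.5766,-.294,.24],-43.5)
p,d,P,cal=grab('wrist');save('w4',p);meas(p,P)
hsv=cv2.cvtColor(p,cv2.COLOR_RGB2HSV)
f=np.load('pics/w3.npz');P=f['P'];h3=cv2.cvtColor(f['p'],cv2.COLOR_RGB2HSV)
x,y,z=P[...,0],P[...,1],P[...,2]
m=(x>.445)&(x<.525)&(y>.07)&(y<.14)&(z>.0285)&(z<.037)
print('coil',rect(P[m]),m.sum())
E
```

```text
clock: 14.75
tcp_pos: [0.5744, -0.2941, 0.2419]
orientation: [1.743, 0.75, -1.747]
contact_force: [0.6, -0.1, -0.6]
grip_width: 0.0601
t 14.75 tcp [ 574.4 -294.1  241.9] jaw deg -43.62 x [-0.003  0.001 -1.   ] y [ 0.724 -0.69  -0.003] z [-0.69  -0.724  0.001] F [ 0.6 -0.1 -0.6] w 60.1 j7 -0.53
tool shift mm [ 1.9  1.5 -1.6]
turn about tool x rad -0.0021
probehead 379 (array([ 582.4, -288. ]), array([31.1, 24.3]), 48.5) med [ 586.2 -283.7   14.6] z5-95 [13.4 15.9]
handle 7 (array([ 580.2, -303.7]), array([12.9,  0. ]), 47.2) med [ 581.  -302.8  110.2] z5-95 [109.4 110.9]
shelf 20779 (array([520.3, -84.3]), array([100.5, 240.4]), 84.8) med [ 507.2 -103.3   69.1] z5-95 [66.8 77.6]
knob 3395 (array([514.6, -81.8]), array([ 43.9, 131.4]), 81.0) med [484.  -84.2 102.9] z5-95 [ 95.2 114. ]
coil (array([485.8, 107.7]), array([ 35.7, 100.3]), 65.5) 752
```

View pics/w4.png

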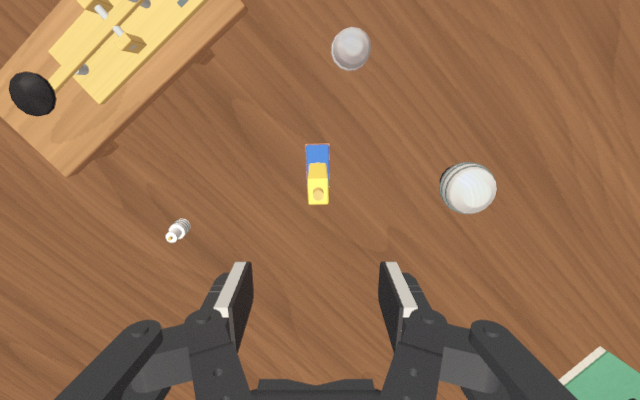

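The probe stands square between the fingers (head 305–330, handle at 317,185), with no bystander near. Descending to grip its handle.

```bash
python3 -m pendant '[60,30,1.2,-1.6,0, 60,40,0,0,0, 60,40,0,0,0, 60,36,0,0,0, 60,20,0,0,0, 60,10,0,0,0, 40,0,0,0,0, 14,0,0,0,0, 14,0,0,0,0, 14,0,0,0,0, 14,0,0,0,0]' 50; python3 -m pendant '[10,-5,0,0,0, 10,-15,0,0,0, 10,-25,0,0,0, 10,-30,0,0,0, 10,-30,0,0,0, 10,-30,0,0,0, 10,-20,0,0,0, 10,-10,0,0,0, 10,0,0,0,0]';  python3 - <<'E'
from m import *
delta([.4855,.1065,.23],-104)
for c in ('scene','top'):
    p,d,P,cal=grab(c);save('s5'+c,p);meas(p,P)
    np.savez('pics/s5%s.npz'%c,p=p,P=P)
E
```

```text
clock: 16.18
tcp_pos: [0.5782, -0.2943, 0.0692]
orientation: [1.744, 0.746, -1.741]
contact_force: [-2.0, 0.3, 6.5]
grip_width: 0.0175
clock: 17.3
tcp_pos: [0.5773, -0.294, 0.233]
orientation: [1.743, 0.748, -1.743]
contact_force: [0.2, -0.8, -1.3]
grip_width: 0.0172
t 17.3 tcp [ 577.3 -294.   233. ] jaw deg -43.55 x [ 0. -0. -1.] y [ 0.725 -0.689  0.   ] z [-0.689 -0.725 -0.   ] F [ 0.2 -0.8 -1.3] w 17.2 j7 -0.53
tool shift mm [   2.9 -342.5 -227. ]
turn about tool x rad 1.0551
dockblue 171 (array([486.7, 111.2]), array([134.7, 118.4]), 85.7) med [487.3  77.9  36.6] z5-95 [30.1 42.2]
probehead 120 (array([ 577.5, -296.7]), array([48.1, 30. ]), 47.4) med [ 578.5 -299.3  178.3] z5-95 [176.3 180.4]
handle 129 (array([ 576.6, -310.8]), array([29. , 39.6]), 7.2) med [ 577.7 -304.1  226.2] z5-95 [213.2 279. ]
shelf 1566 (array([530. , -86.5]), array([106.7, 270.5]), 84.1) med [ 550.5 -109.9   69.2] z5-95 [58.3 78.6]
knob 298 (array([557.8, -89.2]), array([ 47.2, 215.2]), 81.2) med [553.7 -91.5 101.7] z5-95 [ 95.4 113.5]
dockblue 814 (array([484.6, 114.5]), array([130.7, 128.8]), 86.9) med [476.6  87.9  36.2] z5-95 [28.5 42.2]
probehead 176 (array([ 571.8, -282.1]), array([34.2, 53.5]), 68.6) med [ 584.3 -282.5  177.3] z5-95 [174.8 179.9]
handle 50 (array([ 580.2, -281.2]), array([ 9.5, 30.3]), 24.8) med [ 582.3 -283.4  238.6] z5-95 [214.5 301. ]
shelf 4650 (array([521.2, -83.7]), array([100.1, 239.7]), 84.8) med [519.  -82.3  69.4] z5-95 [66.6 77.8]
knob 638 (array([556.8, -86.5]), array([ 43.2, 215.1]), 88.7) med [546.9 -86.9 102.6] z5-95 [ 95.4 114.1]
```

The probe is held: head top at 178 mm gives the underside at 164 mm, so it sits 69 mm below the TCP, matching the grasp height. Measuring the coil, then carrying.

```bash
python3 - <<'E'
from m import *
a=np.radians(-3.4);Rd=np.array([[np.cos(a),-np.sin(a)],[np.sin(a),np.cos(a)]]);D=np.array([485.2,114.7])
for n in('w3','s5top','s5scene'):
    f=np.load('pics/%s.npz'%n);P=f['P'];h=cv2.cvtColor(f['p'],cv2.COLOR_RGB2HSV).astype(int)
    s=(P[...,:2]*1000-D)@Rd
    b=(abs(s[...,0])<39)&(abs(s[...,1]+3)<36)
    m=b&(P[...,2]>.024)&(P[...,2]<.038)
    c=b&(h[...,1]<90)&(h[...,2]>150)&(P[...,2]>.028)&(P[...,2]<.038)
    for k,mm in(('all',m),('cheek',c)):
        q=P[mm];print(n,k,len(q),rect(q) if len(q)>5 else'', 'mean',q.mean(0)*1000)
E
```

```text
w3 all 971 (array([488.5, 106.3]), array([26.1, 56.4]), 76.9) mean [489.34137974 106.6750778   30.08026961]
w3 cheek 339 (array([488.5, 106.3]), array([26.1, 56.4]), 76.9) mean [490.10602747 106.0443704   31.92545033]
s5top all 236 (array([489.2, 106.5]), array([26.4, 56. ]), 76.6) mean [488.58101499 105.40601229  29.77044305]
s5top cheek 73 (array([489.2, 106.5]), array([26.4, 56. ]), 76.6) mean [489.93103565 105.8923903   32.12101925]
s5scene all 97 (array([489.7, 121.3]), array([60.7, 62.9]), 76.7) mean [486.79308767 104.22515183  29.58949505]
s5scene cheek 39 (array([492. , 120.8]), array([60.7, 58.3]), 76.7) mean [491.08201585 107.60221109  31.48826016]
```

```bash
python3 -m pendant '[10,0,-17,-11.5,0, 10,0,-34,-23,0, 10,0,-34,-23,0, 10,0,-34,-23,0, 10,0,-34,-23,0, 10,0,-34,-23,0, 10,0,-34,-23,0, 10,0,-34,-23,0, 10,0,-34,-23,0, 10,0,-34,-23,0, 10,0,-17,-11.5,0, 10,0,0,0,0.13, 10,0,0,0,0.13, 10,0,0,0,0.13, 10,0,0,0,0.13, 10,0,0,0,0.13, 10,0,0,0,0.13, 10,0,0,0,0.13, 10,0,0,0,0.13, 10,0,0,0,0]'; python3 - <<'E'
from m import *
delta([.489,.1064,.16],-103.2)
p,d,P,cal=grab('wrist');save('w6',p)
h=cv2.cvtColor(p,cv2.COLOR_RGB2HSV).astype(int)
np.savez('pics/w6.npz',p=p,P=P)
blue=(h[...,0]>100)&(h[...,0]<125)&(h[...,1]>120)&(P[...,2]>.12)
print('head',blue.sum(),rect(P[blue]) if blue.sum()>5 else '')
E
```

```text
clock: 19.9
tcp_pos: [0.488, 0.1079, 0.2323]
orientation: [-2.1, 0.24, 2.103]
contact_force: [-1.1, -0.2, -1.4]
grip_width: 0.0176
t 19.9 tcp [488.  107.9 232.3] jaw deg -102.98 x [-0.001 -0.    -1.   ] y [-0.225 -0.974  0.   ] z [-0.974  0.225  0.001] F [-1.1 -0.2 -1.4] w 17.6 j7 -2.24
tool shift mm [72.3  1.2 -1.4]
turn about tool x rad 0.0038
head 1463 (array([491.9, 106.7]), array([25.1, 39.6]), 77.5)
```

View pics/w6.png

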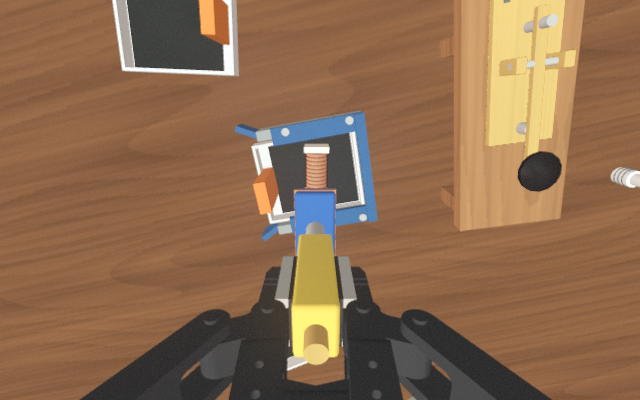

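Held upright over the coil (head 295–335, coil 317,170), no shelf contact. A small correction, then down to hover.

```bash
python3 -m pendant '[10,10,1,-2,0, 10,20,0,0,0, 10,20,0,0,0, 10,20,0,0,0, 10,15,0,0,0, 10,10,0,0,0, 10,5,0,0,0, 10,0,0,0,0, 10,0,0,0,0]'; python3 - <<'E'
from m import *
delta([.489,.1064,.112],-103.2)
for c in('wrist','scene','top'):
    p,d,P,cal=grab(c);h=cv2.cvtColor(p,cv2.COLOR_RGB2HSV).astype(int)
    s=P[...,:2]*1000-[489,106.4]
    blue=(h[...,0]>100)&(h[...,0]<125)&(h[...,1]>120)&(np.hypot(s[...,0],s[...,1])<45)&(P[...,2]>.05)
    q=P[blue];print(c,'head',len(q),rect(q) if len(q)>5 else '', np.percentile(q[:,2],[2,10,50,90,98]).round(4) if len(q)>5 else '')
    u=np.array([.974,-.225]);v=np.array([.225,.974]);t=q[:,:2]*1000-[489,106.4]
    if len(q)>5: print(' along',np.percentile(t@u,[1,99]).round(1),'across',np.percentile(t@v,[1,99]).round(1))
    save('w7'+c,p); np.savez('pics/w7%s.npz'%c,p=p,P=P)
    if c=='scene':
        K=np.array(cal['mtx']);X=np.array(cal['world_to_cam'])@[.489,.1064,.05,1];px=K[0,2]+K[0,0]*X[0]/-X[2];py=K[1,2]+K[1,1]*-X[1]/-X[2]
        px,py=int(px),int(py);save('c7',cv2.resize(p[py-45:py+45,px-60:px+60],None,fx=6,fy=6,interpolation=cv2.INTER_CUBIC))
E
```

```text
clock: 21.08
tcp_pos: [0.4914, 0.1057, 0.1333]
orientation: [-2.101, 0.241, 2.099]
contact_force: [0.6, 0.6, -0.5]
grip_width: 0.0175
t 21.07 tcp [491.4 105.7 133.3] jaw deg -103.13 x [ 0.001  0.    -1.   ] y [-0.227 -0.974 -0.   ] z [-0.974  0.227 -0.001] F [ 0.6  0.6 -0.5] w 17.5 j7 -2.32
tool shift mm [21.3 -0.1  2.5]
turn about tool x rad 0.0013
wrist head 1479 (array([494.6,  99.5]), array([35.2, 39.2]), 77.1) [0.077  0.0779 0.0788 0.0796 0.0801]
 along [-6.8 26.1] across [-13.1  12. ]
scene head 50 (array([487.5, 101.7]), array([25.9, 52.2]), 75.4) [0.0751 0.0765 0.079  0.0804 0.0817]
 along [-24.3  24.9] across [-17.2   8.2]
top head 95 (array([494.4,  89.3]), array([50.8, 43.4]), 10.2) [0.076  0.0776 0.0789 0.0814 0.2163]
 along [-21.7  25.5] across [-41.4  12.1]
```

View pics/c7.png

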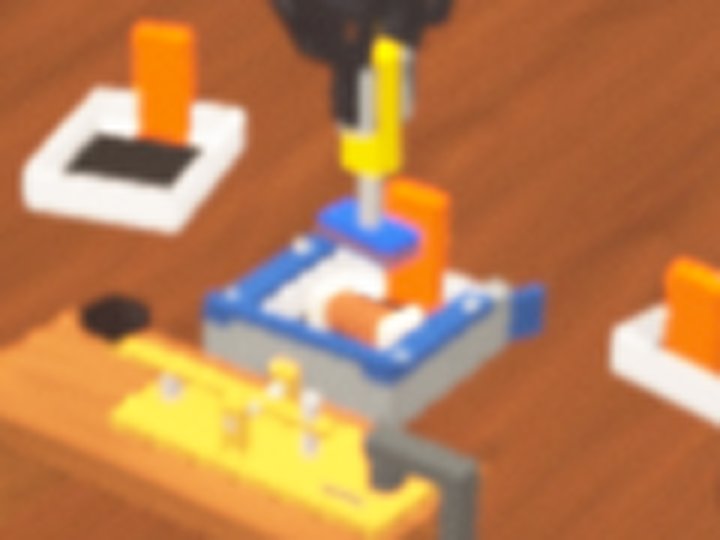

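View pics/w7wrist.png

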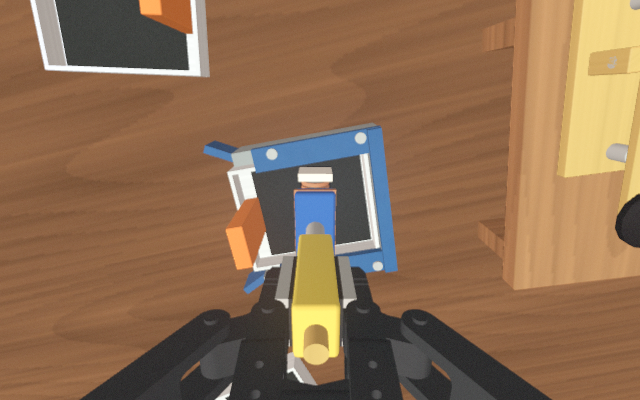

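Upright, with the head 33 mm above the coil and centred within about 1 mm. Down the last 22 mm.

```bash
python3 -m pendant '[10,5,0,1,0, 10,6,0,0,0, 10,5,0,0,0, 10,4,0,0,0, 10,2,0,0,0, 10,0,0,0,0, 10,0,0,0,0, 10,0,0,0,0]'; python3 - <<'E'
from m import *
delta([.489,.1064,.112],-103.2)
a=np.radians(-3.4);Rd=np.array([[np.cos(a),-np.sin(a)],[np.sin(a),np.cos(a)]]);D=np.array([485.2,114.7])
for c in('wrist','scene'):
    p,d,P,cal=grab(c);h=cv2.cvtColor(p,cv2.COLOR_RGB2HSV).astype(int)
    t=P[...,:2]*1000-[489,106.4];u=np.array([.974,-.225]);v=np.array([.225,.974])
    blue=(h[...,0]>100)&(h[...,0]<125)&(h[...,1]>120)&(abs(t@u)<35)&(abs(t@v)<20)&(P[...,2]>.048)
    q=P[blue];tt=t[blue]
    print(c,len(q),rect(q),'z',np.percentile(q[:,2],[2,50,98]).round(4),' along',np.percentile(tt@u,[1,99]).round(1),'across',np.percentile(tt@v,[1,99]).round(1))
    s=(P[...,:2]*1000-D)@Rd; b=(abs(s[...,0])<39)&(abs(s[...,1]+3)<36)&(h[...,1]<90)&(h[...,2]>150)&(P[...,2]>.029)&(P[...,2]<.037)
    print('  coil cheek along',np.percentile(t[b]@u,[1,99]).round(1),'across',np.percentile(t[b]@v,[1,99]).round(1),b.sum())
    rim=(abs(s[...,0])<50)&(abs(s[...,1])<70)&(h[...,1]<40)&(h[...,2]>150)&(P[...,2]>.016)&(P[...,2]<.026)
    print('  rim dock y',np.percentile(s[rim],[1,99],axis=0).round(1).tolist())
    save('w8'+c,p)
E
```

```text
clock: 22.22
tcp_pos: [0.4902, 0.1058, 0.111]
orientation: [-2.1, 0.242, 2.1]
contact_force: [0.2, 0.5, -1.1]
grip_width: 0.0175
t 22.23 tcp [490.2 105.8 111. ] jaw deg -103.13 x [ 0.  0. -1.] y [-0.227 -0.974 -0.   ] z [-0.974  0.227 -0.   ] F [ 0.2  0.5 -1.1] w 17.5 j7 -2.34
tool shift mm [-1.  -0.3  1.3]
turn about tool x rad 0.0011
wrist 1465 (array([494.5, 104.5]), array([25.3, 38.6]), 77.2) z [0.0548 0.0565 0.0578]  along [-8.1 24.8] across [-12.9  11.8]
  coil cheek along [21.6 27.6] across [-13.3  12.3] 365
  rim dock y [[-47.4, -55.6], [42.1, 54.7]]
scene 46 (array([487.9, 103.5]), array([26.8, 48.6]), 81.2) z [0.0528 0.0568 0.059 ]  along [-24.2  23.5] across [-15.2  10.1]
  coil cheek along [-40.8  33. ] across [-19.3  36.7] 31
  rim dock y [[-48.3, -68.8], [46.5, 54.3]]
```

View pics/w8wrist.png

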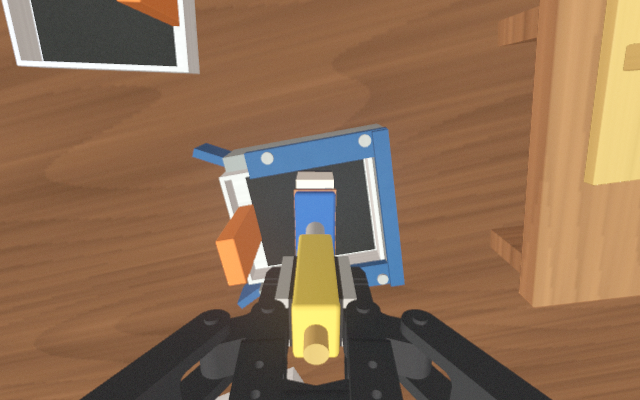

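The head (295–335, 192–235) is lined up with the coil's cheek (315,180). Along and across, the two agree within 1 mm, with a gap of about 10.5 mm. Handing in.

```bash
python3 -c "
from h import *
print(r.hand_in()); delta(None)"
```

```text
the job is handed in; nothing more can be done
None
the job is handed in; nothing more can be done
```

I slid the tray home with the coil standing in it, then carried the probe over the key shelf. I handed in at about 22 s with the probe held still over the coil; no verdict was reported.

**Tray:** In the last wrist picture the rim spans −55.6 to +54.7 mm in the dock frame, so it sits at the stop. A 16 N push at the stop had not moved it further. It is about 2–3 mm off centre sideways, within the 5 mm allowed, and its yaw was about 0.01 rad off the dock's on last fit.

**Probe over the shelf:** Its underside passed at about 164 mm, against 113 mm for the key's knob. The wrist force showed no sign of a bump.

**Hover:** The gap to the coil is about 10.5 mm. The probe is centred within about 1 mm both ways and parallel within about 0.01 rad, and the grip is firm at a 17.5 mm opening.

**Disagreement:** The coarser scene camera put the head about 2.5 mm off across the coil, still inside the 7 mm allowed. In that view the coil and rim readings were not usable, so I went by the wrist camera.

**Not checked:** I did not re-measure the bystanders at the end. No move went near them.

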